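Set the microscope lamp by clicks and switch it on

ROBOT

A 6-joint arm with a two-finger parallel gripper is mounted at the origin on the work surface. World frame = base frame: x ahead of the robot, y to its left, z up, the work surface at z = 0. Lengths are in m, angles in degrees, forces in N, time in s.
With the tool pointing down it reaches from about 0.375 to 0.9 m from the base axis. Payload 3.1 kg.
Tool frame: the origin (TCP) lies on the centre line of the jaws, within the pads' length; the fingertips stand 8 mm ahead of it and the grasp point (between the pads) lies 11 mm behind it; z points along the fingers, y is the direction in which the jaws open and shut (so a half turn about z gives the same grasp; the last joint's range is limited). The gripper opens to 87 mm and grips with 3 to 60 N. Pads are 19 mm wide; open, the fingers measure 117 mm over their backs; the gripper's body (75 mm by 190 mm) begins 51 mm behind the grasp point.
Start: joints at [-77.836, 30.224, 82.088, -0, 67.689, -10.227], TCP at [0.238, -0.578, 0.231] pointing down, gripper open.
Joint ranges: [-176.69, 176.69], [-43.24, 126.21], [12.49, 139.97], [-82, 262], [0, 151.66], [-163.58, 163.58]. Speed limits (degrees/s): [159.86, 159.86, 180, 180, 180, 180].

INTERFACE

Orientations are given as a 3x3 rotation matrix whose columns are the frame's x, y, z axes.
In Python, from rig import * gives the robot as it stands. The module is installed in compiled form; this text tells all that it offers.
- The arm moves only by the tool arm_command, never from a script. Its argument "commands" is a list of rows, each an object with "translation": the shift along the tool's x, y, z scaled (see below), a list of three; "dr": the turn, a rotation vector about the tool's x, y, z scaled (see below), a list of three; "jaw": the closure, from 0 (fully open) to 1 (shut). In form: [{"translation": [x, y, z], "dr": [ax, ay, az], "jaw": jaw}, ...]. A call has 1 to 12 rows; each row shifts and turns the commanded pose from where the row before left it, along the tool's axes as they then stand; what a row does not reach is not made up. The controller multiplies each number of a shift by 25 mm and each number of a turn by 6 degrees. A row lasts 1/12 s, in which the tool goes at most 41.7 mm and 7.16 degrees, less where a joint would pass 70% of its speed; a pose out of reach is approached as far as the arm can. A call with a number of a shift or a turn outside -1 to 1 is refused whole. A call with a gripper value outside its range is refused whole. The fingers move at their own pace and stop on an object; the grip force is fixed at half the most. Time passes only in rows, so rows that do not move let the fingers close. It gives the time, the measured TCP pose, the force and the opening at its end, in the units of the state.
- read_state(): the state, without advancing time (a new reading comes with each control period).
- capture(name): name is "side" or "top" or "wrist"; returns (picture, depth): 480x640x3 uint8, red, green, blue; 480x640 float32, m along the optical axis (not along the pixel's ray), 0 where there is no reading.
- camera_model(name): a dict with "intrinsics" (3x3 intrinsics, pixels), "pose" (4x4, takes a point from camera to world coordinates); the wrist camera has in their place "mount" (4x4, takes a point from camera to tool coordinates, whose origin is the TCP and whose axes are the flange's). Camera axes: x right, y down, z forward; pixel columns grow to the right and rows downward; lengths in m; the calibration is good to about 2 mm. A picture is of the moment at which its call begins: read the wrist's pose just before it. camera_model takes no time and is no camera call.
- hand_in(): hands the job in, once; it reports no verdict.
The state is a dict: "time_s": time; "joint_positions": joint angles; "qvel": joint speeds; "tau": joint torques, N m; "position": TCP position; "tcp_rot": TCP orientation; "force": force on the tool from outside, world axes, zero at the start; "moment": the same for the moment, N m; "opening": opening from 0.0 (shut) to 1.0 (fully open).
Only numpy, scipy, OpenCV 4.12 (cv2) and the standard library are available. Lean on these libraries where they do the work, as an engineer would, in place of code of your own. Each camera call takes 0.05 s, during which the arm holds its last target.

TASK

Get the microscope's lamp unit ready: with a fingertip, push the brightness selector's lever round to the fourth click up from its lowest stop (the stop itself is zero), and only when it rests there press the round lamp button all the way down and let it spring back. Grasp and lift nothing, leave the lamp unit standing where it is, and do not disturb the other things on the table or the eyepiece on the unit.

Things in the scene. Friction and masses are not known exactly. Their poses are not given: they have to be found in the camera images.
- lamp_unit: Grey lamp unit, a loose flat-topped box on rubber feet: 170 (x) x 260 (y) x 75 mm tall, about 2.4 kg; side pushes under about 10 N do not shift it. Origin: centre of its underside; x points away from the robot, y to the left, give or take its yaw. Selector on the left half of its top, lamp button near the front right corner, a fixed 12 mm fuse cap (5 mm tall) at x -60, y -30 mm.
- dial_centre (a point): Where the selector's vertical axis meets the lamp unit's top face (75 mm above the table); at x -10, y +45 mm in the unit's frame, same axes. Round it, from 62 mm outward, seven black marks show the click positions, longer from lowest (shortest, left) to highest (right). The fourth click is the fifth mark counting the lowest as the first.
- selector_post (a point): Centre of the top of the finger post at the outer end of the selector's lever (its pointer). The selector is a black disc 42 mm across, 19 mm tall; a lever 9 mm wide runs out from it (7 to 17 mm above the unit's top) to an upright round post 14 mm across, centred 48 mm from the axis, 5 to 34 mm above the unit's top.
- selector (a joint): Selector angle, rad: 0 at the lowest stop, growing clockwise from above to the upper stop at 3.14. Lever points along the unit's +y (left) at 0, +x (away) at 1.57, -y at 3.14. Clicks every 0.5236; fourth click 2.094. About 3 N at the post moves it; past the half-way ridge it snaps into the next position. Starts at rest on the stop, first or second click.
- lamp_button (a joint): Travel of the round lamp button, m: 0 released, 0.006 fully down (5 N); it springs back.
- lamp_button_top (a point): Centre of the top face of the bare-metal round lamp button, 28 mm across, in a black housing on the unit's top, at x -45, y -85 mm in the unit's frame; it is pressed straight down.
- eyepiece: Loose black eyepiece, 34 mm across, 44 mm tall, standing on the lamp unit's top in the far right corner; origin: centre of its underside. A bystander.
- slide_box: Loose wooden slide box, 85 x 75 x 36 mm, on the table just left of the lamp unit; origin: centre of its underside. A bystander.
- oil_bottle: Loose small amber bottle, 32 mm across, 65 mm tall, on the table just right of the lamp unit; origin: centre of its underside. A bystander.
- objective: Loose metal objective lens, 28 mm across, 45 mm tall, standing on the table beyond the lamp unit; origin: centre of its underside. A bystander.
- petri_dish: Loose glass dish, 90 mm across, 16 mm tall, on the table well right of the lamp unit; origin: centre of its underside. A bystander.
- jar: Loose closed glass jar, 60 mm across, 75 mm tall, to the far left on the table; origin: centre of its underside. A bystander.
- lens_brush: Loose brush, 160 mm long, lying on the table beyond the lamp unit to the right; origin: on its underside. A bystander.

How it is judged:
By the outcome, as a careful person would: the job done as asked, in the order asked, and still so for the second after the job is handed in, with the robot touching nothing.
It also fails if it takes over 58 s, if anything falls off the work surface, if the arm or the gripper's body presses on something with over 40 N, if the wrist force passes 120 N, or if a joint passes its speed limit or range.

## Working session

There is one attempt and no reset: what is moved stays moved. The work goes in short steps, Python scripts to look and compute and a tool call to move; the robot and the scene stay as the last step left them, time stands still between calls to the robot, and variables do not carry over. Pictures are saved under pics/ and viewed, and the job is handed in when it is done.

Besides the shell and the picture viewer there is one more tool, called after ">>>" as name(argument=value, ...), one argument or row to a line, values as JSON. arm_command: Moves the arm, as the interface text tells. Its arguments: {"type":"object","properties":{"commands":{"type":"array"}},"required":["commands"]}

```bash
mkdir -p pics; python3 - <<'E'
from rig import *
import cv2,numpy as np
s=read_state();print(s)
for n in ("top","side"):
    p,d=capture(n);cv2.imwrite(f"pics/{n}0.png",p[:,:,::-1]);np.save(f"{n}0.npy",d)
    m=camera_model(n);print(n,m)
print(camera_model("wrist"))
E
```

```text
{'time_s': 0.0, 'joint_positions': array([-7.78366611e+01,  3.02778105e+01,  8.21576403e+01,  3.88204897e-04,
        6.76877258e+01, -1.02276121e+01]), 'qvel': array([-0.00717899,  0.04799251, -0.01607221,  0.01633598,  0.00946031,
        0.16015821]), 'tau': array([-1.33608879e-03, -4.40036559e+01, -1.76592118e+01,  6.32473198e-02,
        5.81236265e-02, -1.57871523e-04]), 'position': array([ 0.23794953, -0.57715374,  0.22957704]), 'tcp_rot': array([[ 9.24607276e-01,  3.80921496e-01, -4.46841479e-04],
       [ 3.80921561e-01, -9.24604966e-01,  2.10289432e-03],
       [ 3.87885801e-04, -2.11456294e-03, -9.99997689e-01]]), 'force': array([ 0.65831907, -1.0000241 ,  0.64262566]), 'moment': array([0.00404445, 0.02267218, 0.01760397]), 'opening': 1.0041045629659933}
top {'intrinsics': array([[478.85438044,   0.        , 316.03098317],
       [  0.        , 478.85438044, 230.83523209],
       [  0.        ,   0.        ,   1.        ]]), 'pose': array([[ 0.02389309, -0.99336092,  0.11253093,  0.45988668],
       [-0.99931826, -0.02056285,  0.03066245, -0.00234334],
       [-0.02814493,
[... 353 characters left out ...]
  [-0.11511728, -0.57139253,  0.81256297, -0.81284106],
       [-0.01318053, -0.81705049, -0.57641545,  0.6889229 ],
       [ 0.        ,  0.        ,  0.        ,  1.        ]])}
{'intrinsics': array([[374.48062572,   0.        , 318.63589075],
       [  0.        , 374.48062572, 244.25795036],
       [  0.        ,   0.        ,   1.        ]]), 'mount': array([[-5.72567663e-04, -9.52197683e-01, -3.05481988e-01,
         8.35587854e-02],
       [ 9.99999821e-01, -4.91697029e-04, -3.41672482e-04,
        -1.18804745e-03],
       [ 1.75135159e-04, -3.05482129e-01,  9.52197794e-01,
        -1.53562240e-01],
       [ 0.00000000e+00,  0.00000000e+00,  0.00000000e+00,
         1.00000000e+00]])}
```

View pics/top0.png

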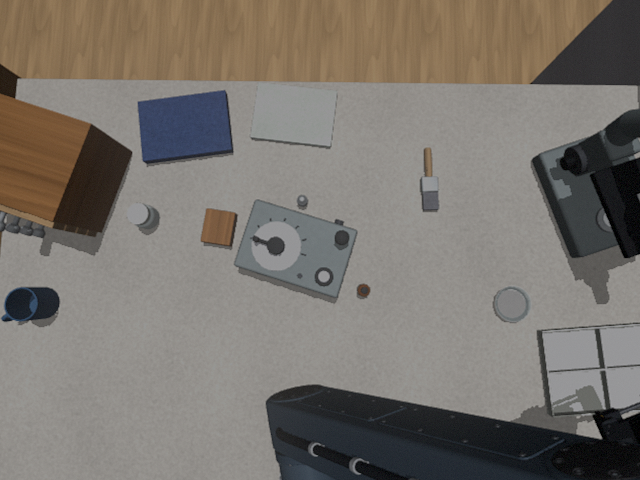

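View pics/side0.png

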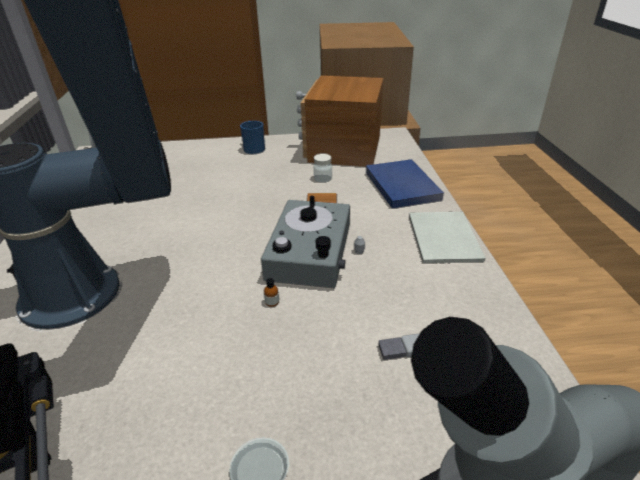

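The top view shows the unit around (296,248), the dial near (276,246), the post near (257,240), the button near (324,277) and the eyepiece near (342,238). The side view agrees. Next I'll enlarge the picture and measure.

```bash
cat > h.py <<'E'
from rig import *
import cv2,numpy as np
def ray(m,uv,z,pose=None):
    K=m["intrinsics"];P=m["pose"] if pose is None else pose
    d=P[:3,:3]@np.linalg.solve(K,np.array([uv[0],uv[1],1.]))
    o=P[:3,3];return o+d*(z-o[2])/d[2]
def proj(m,X,pose=None):
    P=m["pose"] if pose is None else pose
    c=P[:3,:3].T@(np.asarray(X)-P[:3,3]);u=m["intrinsics"]@c;return u[:2]/u[2]
E
python3 - <<'E'
from h import *
p=cv2.imread("pics/top0.png");m=camera_model("top");d=np.load("top0.npy")
cv2.imwrite("pics/top0z.png",cv2.resize(p[185:310,225:385],(800,625),interpolation=cv2.INTER_CUBIC)[:600])
hsv=cv2.cvtColor(p,cv2.COLOR_BGR2HSV)
print(hsv[230,310],hsv[270,260],hsv[330,300],hsv[245,300])
# height map
K=m["intrinsics"];P=m["pose"]
v,u=np.mgrid[:480,:640]
pc=np.stack([(u-K[0,2])/K[0,0]*d,(v-K[1,2])/K[1,1]*d,d],-1)@P[:3,:3].T+P[:3,3]
roi=np.zeros((480,640),np.uint8);roi[190:310,225:365]=1
z=pc[...,2]
mk=((z>.062)&(z<.14)&(roi>0)).astype(np.uint8)
mk=cv2.morphologyEx(mk,cv2.MORPH_OPEN,np.ones((5,5)))
c=max(cv2.findContours(mk,0,2)[0],key=cv2.contourArea)
pts=np.array([ray(m,q[0],.075)[:2] for q in c])
r=cv2.minAreaRect((pts*1000).astype(np.float32));print(r, cv2.boxPoints(r))
print("top median z",np.median(z[(mk>0)]))
for q in [(257,240),(276,246),(324,277),(342,238),(310,230)]:print(q,pc[q[1],q[0]])
E
```

```text
[ 98  17 120] [ 97  19 118] [ 15  10 147] [105   4 145]
((548.2446899414062, 80.04669952392578), (258.5446472167969, 169.11260986328125), 73.8716812133789) [[431.10587  -20.648865]
 [593.5625   -67.62657 ]
 [665.38354  180.74226 ]
 [502.92688  227.71997 ]]
top median z 0.07551071004651688
(257, 240) [0.56042065 0.16799294 0.10688528]
(276, 246) [0.54860861 0.12506142 0.09211038]
(324, 277) [0.47879696 0.01093377 0.1009386 ]
(342, 238) [ 0.56795091 -0.0283754   0.11981133]
(310, 230) [0.58978362 0.04699302 0.07642097]
```

View pics/top0z.png

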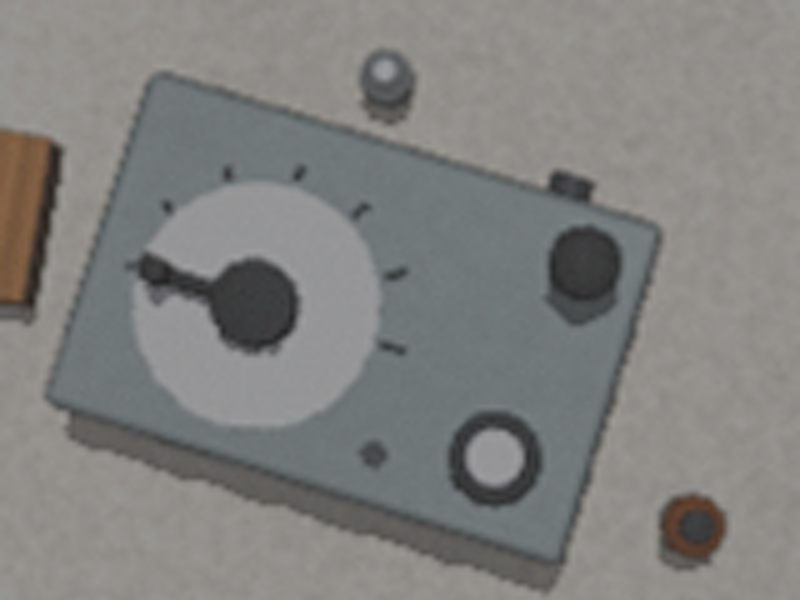

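The zoom shows seven marks, with the fifth near (361,210). The post, at (155,268), lines up with the first mark, so the selector is on its lowest stop. Next I'll refine the dial, post and button from both views.

```bash
python3 - <<'E'
from h import *
C=np.array([.5482,.0800]);yaw=np.radians(-16.13)
ex=np.array([np.cos(yaw),np.sin(yaw)]);ey=np.array([-ex[1],ex[0]])
D=C-.010*ex+.045*ey;B=C-.045*ex-.085*ey
print("pred dial",D,"btn",B)
for n in("top","side"):
    p=cv2.imread(f"pics/{n}0.png");m=camera_model(n)
    u0=proj(m,[*D,.075]);g=cv2.cvtColor(p,cv2.COLOR_BGR2GRAY)
    hsv=cv2.cvtColor(p,cv2.COLOR_BGR2HSV)
    b=proj(m,[*B,.095]);print(n,"pred px",u0,b,g[int(u0[1])+12,int(u0[0])+10])
    mk=((hsv[...,1]<14)&(g>125)).astype(np.uint8)
    roi=np.zeros_like(mk);c4=[C+sx*.075*ex+sy*.12*ey for sx,sy in((1,1),(1,-1),(-1,-1),(-1,1))]
    cv2.fillPoly(roi,[np.array([proj(m,[*c,.075]) for c in c4]).astype(np.int32)],1);mk&=roi
    for c in cv2.findContours(mk,0,2)[0]:
        if cv2.contourArea(c)<25: continue
        c=cv2.convexHull(c);
        zz=.075 if cv2.contourArea(c)>300 else .095
        pts=np.array([ray(m,q[0],zz)[:2] for q in c],np.float32)*1000
        print(n,"area",cv2.contourArea(c),"px",cv2.minEnclosingCircle(c),"world",cv2.minEnclosingCircle(pts),cv2.fitEllipse(pts) if len(pts)>5 else'')
    z=cv2.resize(p[170:320,225:385] if n=="top" else p[170:320,240:400],(800,750),interpolation=cv2.INTER_CUBIC)[:600]
    cv2.imwrite(f"pics/{n}1z.png",z)
E
```

```text
pred dial [0.55109546 0.1260067 ] btn [0.48135698 0.01084792]
top pred px [276.43829112 245.53722016] [324.0912682  275.93464055] 150
top area 84.0 px ((323.5, 276.0), 5.500100135803223) world ((481.17437744140625, 12.216435432434082), 12.726703643798828) ((481.1888427734375, 12.222692489624023), (23.93842124938965, 25.452957153320312), 1.872795820236206)
top area 1923.5 px ((275.8629150390625, 245.85592651367188), 25.205575942993164) world ((551.1171264648438, 127.46868133544922), 60.06127166748047) ((551.0015869140625, 127.6828384399414), (118.34381866455078, 119.13440704345703), 17.21275520324707)
side pred px [308.42817359 217.64657634] [281.27262827 240.39618722] 173
side area 58.0 px ((280.5909118652344, 239.5), 5.613325119018555) world ((479.65057373046875, 12.733620643615723), 14.577841758728027) ((480.33892822265625, 13.698724746704102), (25.698219299316406, 29.52176856994629), 13.108343124389648)
side area 986.0 px ((308.4361572265625, 218.5), 23.5692195892334) world ((550.9852905273438, 128.84385681152344), 62.410640716552734) ((550.56640625, 127.80718994140625), (118.6523208618164, 122.21580505371094), 165.60501098632812)
```

View pics/side1z.png

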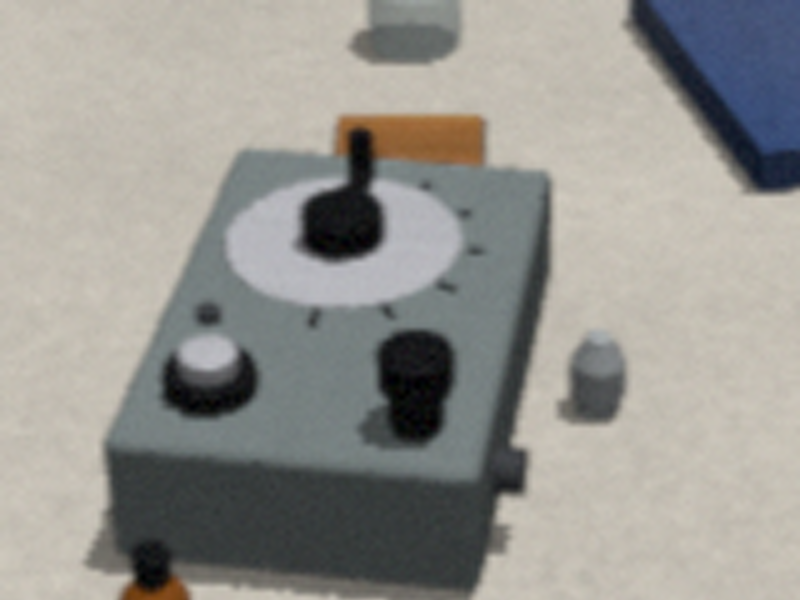

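>>> arm_command(
  commands=[
    {"translation": [0.94, -0.985, 0], "dr": [0, 0, 0], "jaw": 1},
    {"translation": [0.94, -0.985, 0], "dr": [0, 0, 0], "jaw": 1},
    {"translation": [0.94, -0.985, 0], "dr": [0, 0, 0], "jaw": 1},
    {"translation": [0.94, -0.985, 0], "dr": [0, 0, 0], "jaw": 1},
    {"translation": [0.94, -0.985, 0], "dr": [0, 0, 0], "jaw": 1},
    {"translation": [0.94, -0.985, 0], "dr": [0, 0, 0], "jaw": 1},
    {"translation": [0.94, -0.985, 0], "dr": [0, 0, 0], "jaw": 1},
    {"translation": [0.94, -0.985, 0], "dr": [0, 0, 0], "jaw": 1},
    {"translation": [0.94, -0.985, 0], "dr": [0, 0, 0], "jaw": 1},
    {"translation": [0.94, -0.985, 0], "dr": [0, 0, 0], "jaw": 1},
    {"translation": [0.94, -0.985, 0], "dr": [0, 0, 0], "jaw": 1},
    {"translation": [0.94, -0.985, 0], "dr": [0, 0, 0], "jaw": 1},
  ],
)

```text
time_s: 1.1
position: [0.3864, -0.1955, 0.2304]
tcp_rot: [[0.925, 0.381, -0.0], [0.381, -0.925, 0.0], [-0.0, -0.0, -1.0]]
force: [0.7, -0.2, -0.5]
opening: 0.17
```

>>> arm_command(
  commands=[
    {"translation": [0.94, -0.985, 0], "dr": [0, 0, 0], "jaw": 1},
    {"translation": [0.94, -0.985, 0], "dr": [0, 0, 0], "jaw": 1},
    {"translation": [0.94, -0.985, 0], "dr": [0, 0, 0], "jaw": 1},
    {"translation": [0.94, -0.985, 0], "dr": [0, 0, 0], "jaw": 1},
    {"translation": [0.94, -0.985, 0], "dr": [0, 0, 0], "jaw": 1},
    {"translation": [0.94, -0.985, 0], "dr": [0, 0, 0], "jaw": 1},
    {"translation": [0.94, -0.985, 0], "dr": [0, 0, 0], "jaw": 1},
    {"translation": [0.94, -0.985, 0], "dr": [0, 0, 0], "jaw": 1},
    {"translation": [0.94, -0.985, 0], "dr": [0, 0, 0], "jaw": 1},
    {"translation": [0.94, -0.985, 0], "dr": [0, 0, 0], "jaw": 1},
    {"translation": [0.94, -0.985, 0], "dr": [0, 0, 0], "jaw": 1},
    {"translation": [0.94, -0.985, 0], "dr": [0, 0, 0], "jaw": 1},
  ],
)

```text
time_s: 2.1
position: [0.5344, 0.1852, 0.2302]
tcp_rot: [[0.924, 0.381, -0.001], [0.381, -0.924, -0.0], [-0.001, -0.0, -1.0]]
force: [0.9, -0.2, 0.6]
opening: 0.006
```

>>> arm_command(
  commands=[
    {"translation": [0, 0, 0], "dr": [0, 0, -1], "jaw": 1},
    {"translation": [0, 0, 0], "dr": [0, 0, -1], "jaw": 1},
    {"translation": [0, 0, 0], "dr": [0, 0, -1], "jaw": 1},
    {"translation": [0, 0, 0], "dr": [0, 0, -1], "jaw": 1},
    {"translation": [0, 0, 0], "dr": [0, 0, -1], "jaw": 1},
    {"translation": [0, 0, 0], "dr": [0, 0, -1], "jaw": 1},
    {"translation": [0, 0, 0], "dr": [0, 0, -1], "jaw": 1},
    {"translation": [0, 0, 0], "dr": [0, 0, -1], "jaw": 1},
    {"translation": [0, 0, 0], "dr": [0, 0, -1], "jaw": 1},
    {"translation": [0, 0, 0], "dr": [0, 0, -1], "jaw": 1},
    {"translation": [0, 0, 0], "dr": [0, 0, -1], "jaw": 1},
    {"translation": [0, 0, 0], "dr": [0, 0, -1], "jaw": 1},
  ],
)

```text
time_s: 3.1
position: [0.534, 0.1834, 0.2301]
tcp_rot: [[-0.082, 0.997, -0.001], [0.997, 0.082, -0.0], [-0.0, -0.001, -1.0]]
force: [0.1, -0.4, 0.5]
opening: 0.005
```

>>> arm_command(
  commands=[
    {"translation": [0, 0, 0], "dr": [0, 0, -1], "jaw": 1},
    {"translation": [0, 0, 0], "dr": [0, 0, -1], "jaw": 1},
    {"translation": [0, 0, 0], "dr": [0, 0, -1], "jaw": 1},
    {"translation": [0, 0, 0], "dr": [0, 0, -1], "jaw": 1},
    {"translation": [0, 0, 0], "dr": [0, 0, -1], "jaw": 1},
    {"translation": [0, 0, 0], "dr": [0, 0, -1], "jaw": 1},
    {"translation": [0, 0, 0], "dr": [0, 0, -1], "jaw": 1},
    {"translation": [0, 0, 0], "dr": [0, 0, -1], "jaw": 1},
    {"translation": [0, 0, 0], "dr": [0, 0, -1], "jaw": 1},
    {"translation": [0, 0, 0], "dr": [0, 0, -1], "jaw": 1},
    {"translation": [0, 0, 0], "dr": [0, 0, -1], "jaw": 1},
    {"translation": [0, 0, 0], "dr": [0, 0, -0.6], "jaw": 1},
  ],
)

```text
time_s: 4.1
position: [0.5341, 0.1834, 0.2301]
tcp_rot: [[-0.962, 0.271, -0.001], [0.271, 0.962, -0.0], [0.001, -0.0, -1.0]]
force: [-0.0, -0.3, 0.5]
opening: 0.007
```

```bash
python3 - <<'E'
from h import *
s=read_state();R=s["tcp_rot"];print(s["time_s"],s["position"],R,s["force"],s["opening"],s["joint_positions"])
p,d=capture("wrist");cv2.imwrite("pics/w1.png",p[:,:,::-1]);np.save("w1.npy",d)
T=np.eye(4);T[:3,:3]=R;T[:3,3]=s["position"];np.save("w1T.npy",T@camera_model("wrist")["mount"])
E
```

```text
4.1 [0.53405825 0.18336996 0.23010297] [[-9.62463147e-01  2.71410128e-01 -1.11045074e-03]
 [ 2.71410494e-01  9.62463665e-01 -1.90352165e-04]
 [ 1.01710499e-03 -4.84594929e-04 -9.99999365e-01]] [-0.02183829 -0.33656851  0.45259005] 0.007498363837771969 [ 7.61437401e+00  2.56227347e+01  9.08627726e+01 -2.65723836e-03
  6.35790011e+01 -6.66362313e+01]
```

View pics/w1.png

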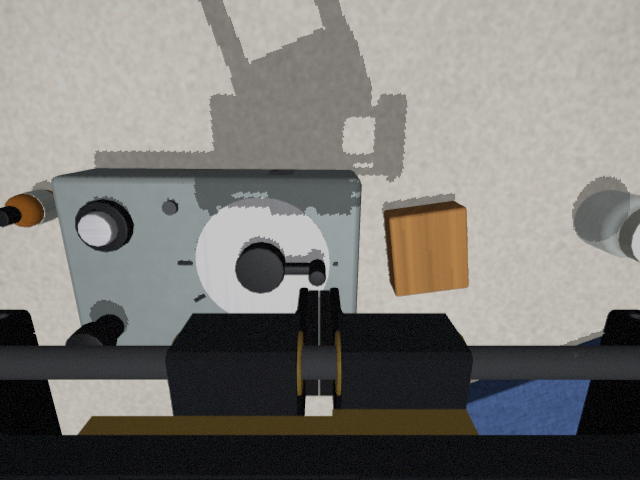

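The wrist view is clear, with image-up towards the robot. It shows the dial near (262,266), the post near (316,271), the button near (100,226), and the closed fingers coming in from below.

```bash
python3 - <<'E'
from h import *
p=cv2.imread("pics/w1.png");m=camera_model("wrist");P=np.load("w1T.npy");d=np.load("w1.npy")
K=m["intrinsics"]
for n,q,z in(("post",(317,268),.109),("hub",(260,266),.094),("btn",(98,229),.1),("dialL",(196,262),.075),("dialR",(329,262),.075),("box",(462,205),.036)):
    print(n,ray(m,q,z,P), (P[:3,:3]@(np.linalg.solve(K,[*q,1.])*d[q[1],q[0]])+P[:3,3]))
g=cv2.cvtColor(p,cv2.COLOR_BGR2GRAY)
mk=((g>150)).astype(np.uint8);mk[:, 140:]=0;mk[:,:70]=0;mk[:205]=0;mk[260:]=0
c=max(cv2.findContours(mk,0,2)[0],key=cv2.contourArea);print(cv2.minEnclosingCircle(c),ray(m,cv2.minEnclosingCircle(c)[0],.099,P))
C=np.array([.5487,.0815]);
cv2.imwrite("pics/w1z.png",cv2.resize(p[160:320,50:370],(800,400)))
print(ray(m,proj(m,[.534,.1834,.222],P),.222,P),proj(m,[.534,.1834,.222],P))
E
```

```text
post [0.55449132 0.17654607 0.109     ] [0.55678062 0.17586523 0.10287522]
hub [0.54557673 0.12997148 0.094     ] [0.54564626 0.1299143  0.09378517]
btn [0.4795587  0.01898377 0.1       ] [0.47989384 0.01671317 0.09657482]
dialL [0.53287367 0.07197681 0.075     ] [0.53267948 0.07230041 0.0757395 ]
dialR [0.56463268 0.18445572 0.075     ] [0.56432033 0.18451837 0.07585468]
box [0.5577174  0.31739334 0.036     ] [ 0.56894387  0.32908432 -0.00085747]
((94.11643981933594, 230.2260284423828), 17.27733612060547) [0.47973914 0.01492592 0.099     ]
[0.534  0.1834 0.222 ] [317.93888207 311.63514947]
```

View pics/w1z.png

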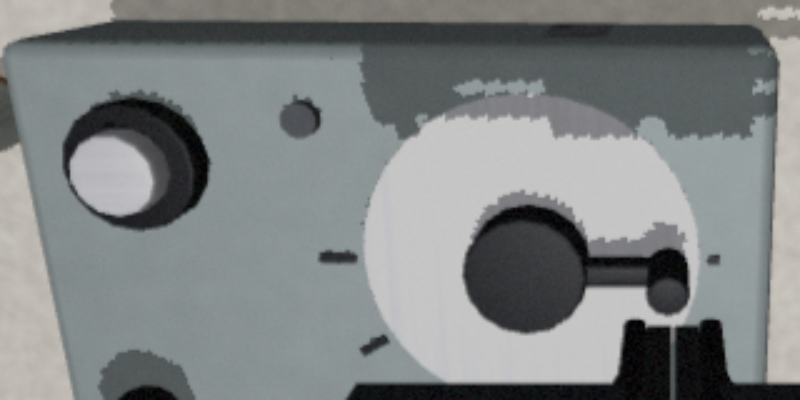

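>>> arm_command(
  commands=[
    {"translation": [0, 0, 0.9], "dr": [0, 0, 0], "jaw": 1},
    {"translation": [0, 0, 0.9], "dr": [0, 0, 0], "jaw": 1},
    {"translation": [0, 0, 0.9], "dr": [0, 0, 0], "jaw": 1},
    {"translation": [0, 0, 0.9], "dr": [0, 0, 0], "jaw": 1},
    {"translation": [0, 0, 0.9], "dr": [0, 0, 0], "jaw": 1},
    {"translation": [0, 0, 0.4], "dr": [0, 0, 0], "jaw": 1},
    {"translation": [0, 0, 0.24], "dr": [0, 0, 0], "jaw": 1},
    {"translation": [0, 0, 0], "dr": [0, 0, 0], "jaw": 1},
  ],
)

```text
time_s: 4.82
position: [0.5339, 0.1833, 0.101]
tcp_rot: [[-0.961, 0.276, -0.002], [0.276, 0.961, -0.0], [0.002, -0.001, -1.0]]
force: [-0.5, -0.6, -0.0]
opening: 0.004
```

```bash
python3 - <<'E'
from h import *
s=read_state();print(s["time_s"],s["position"],s["force"])
for n in("wrist","top"):
    p,d=capture(n);p=p[:,:,::-1]
    cv2.imwrite(f"pics/{n}2.png",p if n=="wrist" else cv2.resize(p[185:305,225:385],(800,600),interpolation=cv2.INTER_CUBIC))
E
```

```text
4.8167 [0.53385428 0.18332916 0.10101098] [-0.4866287  -0.57468202 -0.03703352]
```

View pics/wrist2.png

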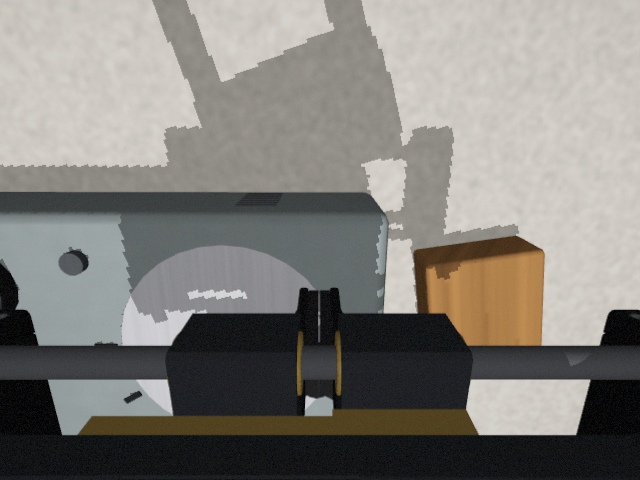

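View pics/top2.png

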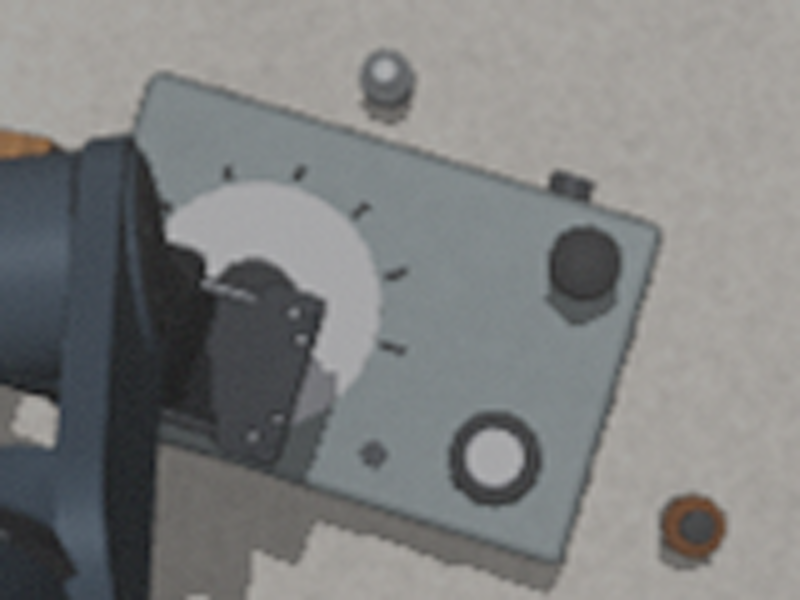

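The fingers are down behind the post and touching nothing. In the top view the post is hidden by the hand. Starting the arc.

>>> arm_command(
  commands=[
    {"translation": [-0.3, 0, 0], "dr": [0, 0, 0], "jaw": 1},
    {"translation": [-0.3, 0, 0], "dr": [0, 0, 0], "jaw": 1},
    {"translation": [-0.1035, 0.032, 0], "dr": [0, 0, 0.5], "jaw": 1},
    {"translation": [-0.1035, 0.032, 0], "dr": [0, 0, 0.5], "jaw": 1},
    {"translation": [-0.1035, 0.032, 0], "dr": [0, 0, 0.5], "jaw": 1},
    {"translation": [-0.1035, 0.032, 0], "dr": [0, 0, 0.5], "jaw": 1},
    {"translation": [-0.1035, 0.032, 0], "dr": [0, 0, 0.5], "jaw": 1},
    {"translation": [-0.1035, 0.032, 0], "dr": [0, 0, 0.5], "jaw": 1},
    {"translation": [-0.1035, 0.032, 0], "dr": [0, 0, 0.5], "jaw": 1},
    {"translation": [-0.1035, 0.032, 0], "dr": [0, 0, 0.5], "jaw": 1},
    {"translation": [-0.1035, 0.032, 0], "dr": [0, 0, 0.5], "jaw": 1},
    {"translation": [-0.1035, 0.032, 0], "dr": [0, 0, 0.5], "jaw": 1},
  ],
)

```text
time_s: 5.92
position: [0.5764, 0.1736, 0.1031]
tcp_rot: [[-0.692, 0.722, 0.002], [0.722, 0.692, 0.001], [-0.001, 0.002, -1.0]]
force: [-1.5, 2.8, 0.0]
opening: 0.007
```

```bash
cat > look.py <<'E'
import sys
from h import *
k=sys.argv[1];s=read_state();R=s["tcp_rot"];q=s["position"]
print(s["time_s"],q,"head",np.degrees(np.arctan2(R[1,0],R[0,0])),"F",s["force"])
r=q[:2]-np.array([.551,.1277]);yaw=np.radians(-16.1)
ux=r@[np.cos(yaw),np.sin(yaw)];uy=r@[-np.sin(yaw),np.cos(yaw)]
a=np.degrees(np.arctan2(ux,uy));print("unit",ux,uy,"rad",np.hypot(ux,uy),"ang",a,"lever if contact",a+18.6)
p,d=capture("top");p=p[:,:,::-1]
a=cv2.resize(p[185:305,225:385],(533,400),interpolation=cv2.INTER_CUBIC)
p,d=capture("side");p=p[:,:,::-1]
b=cv2.resize(p[180:300,240:320+40],(400,400),interpolation=cv2.INTER_CUBIC)[:, :267] if 0 else cv2.resize(p[185:285,255:320+35],(267,267),interpolation=cv2.INTER_CUBIC)
b=cv2.copyMakeBorder(b,0,133,0,0,cv2.BORDER_CONSTANT)
cv2.imwrite(f"pics/l{k}.png",np.hstack([a,b]))
E
python3 look.py 1
```

```text
5.9167 [0.57638659 0.17361194 0.10307279] head 133.79302834487052 F [-1.52737334  2.77460669  0.04745881]
unit 0.01165884769298949 0.05115130794910652 rad 0.05246317789109477 ang 12.839995814728294 lever if contact 31.439995814728295
```

View pics/l1.png

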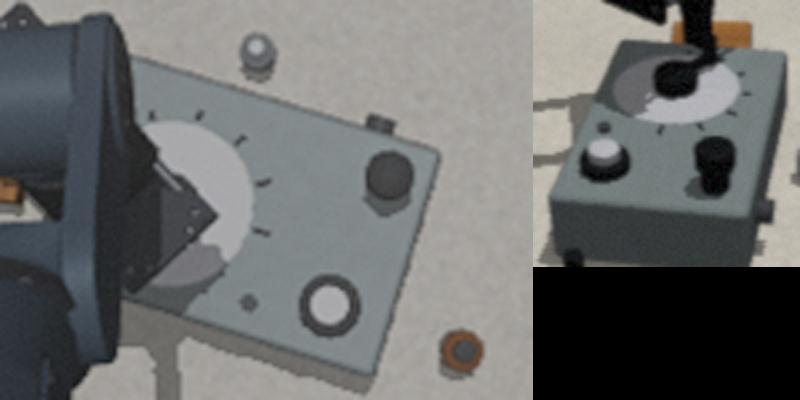

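Pushing works, with about 3 N on the tool, and the side view shows the lever turning near the fingers. Continuing.

>>> arm_command(
  commands=[
    {"translation": [-0.1035, 0.032, 0], "dr": [0, 0, 0.5], "jaw": 1},
    {"translation": [-0.1035, 0.032, 0], "dr": [0, 0, 0.5], "jaw": 1},
    {"translation": [-0.1035, 0.032, 0], "dr": [0, 0, 0.5], "jaw": 1},
    {"translation": [-0.1035, 0.032, 0], "dr": [0, 0, 0.5], "jaw": 1},
    {"translation": [-0.1035, 0.032, 0], "dr": [0, 0, 0.5], "jaw": 1},
    {"translation": [-0.1035, 0.032, 0], "dr": [0, 0, 0.5], "jaw": 1},
    {"translation": [-0.1035, 0.032, 0], "dr": [0, 0, 0.5], "jaw": 1},
    {"translation": [-0.1035, 0.032, 0], "dr": [0, 0, 0.5], "jaw": 1},
    {"translation": [-0.1035, 0.032, 0], "dr": [0, 0, 0.5], "jaw": 1},
    {"translation": [-0.1035, 0.032, 0], "dr": [0, 0, 0.5], "jaw": 1},
    {"translation": [-0.1035, 0.032, 0], "dr": [0, 0, 0.5], "jaw": 1},
    {"translation": [-0.1035, 0.032, 0], "dr": [0, 0, 0.5], "jaw": 1},
  ],
)

```text
time_s: 7.02
position: [0.5984, 0.1515, 0.1027]
tcp_rot: [[-0.137, 0.991, 0.002], [0.991, 0.137, 0.002], [0.001, 0.002, -1.0]]
force: [-0.4, 2.5, 0.7]
opening: 0.004
```

```bash
python3 look.py 2
```

```text
7.0167 [0.59837625 0.15147028 0.10274555] head 97.88727754748548 F [-0.4388903   2.54694694  0.72965707]
unit 0.03892626600205617 0.03597611757406103 rad 0.05300504901012258 ang 47.25551872943817 lever if contact 65.85551872943817
```

View pics/l2.png

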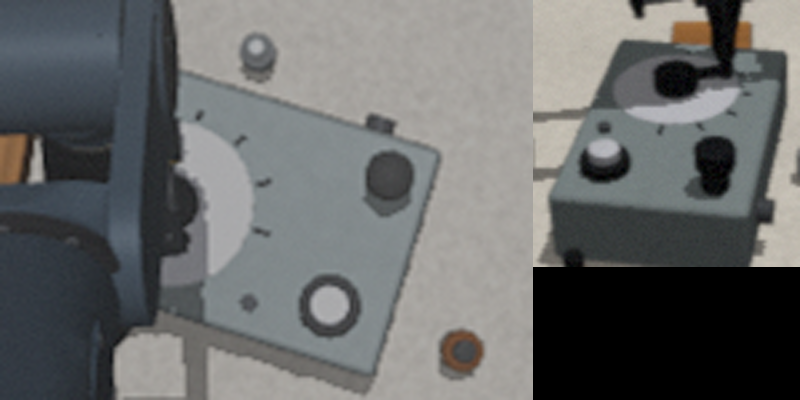

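The force is steady and the unit hasn't moved in the picture. The lever is at about 66°.

>>> arm_command(
  commands=[
    {"translation": [-0.1035, 0.032, 0], "dr": [0, 0, 0.5], "jaw": 1},
    {"translation": [-0.1035, 0.032, 0], "dr": [0, 0, 0.5], "jaw": 1},
    {"translation": [-0.1035, 0.032, 0], "dr": [0, 0, 0.5], "jaw": 1},
    {"translation": [-0.1035, 0.032, 0], "dr": [0, 0, 0.5], "jaw": 1},
    {"translation": [-0.1035, 0.032, 0], "dr": [0, 0, 0.5], "jaw": 1},
    {"translation": [-0.1035, 0.032, 0], "dr": [0, 0, 0.5], "jaw": 1},
    {"translation": [-0.1035, 0.032, 0], "dr": [0, 0, 0.5], "jaw": 1},
    {"translation": [-0.1035, 0.032, 0], "dr": [0, 0, 0.5], "jaw": 1},
    {"translation": [-0.1035, 0.032, 0], "dr": [0, 0, 0.5], "jaw": 1},
    {"translation": [-0.1035, 0.032, 0], "dr": [0, 0, 0.5], "jaw": 1},
  ],
)

```text
time_s: 7.95
position: [0.6039, 0.1251, 0.1026]
tcp_rot: [[0.375, 0.927, 0.002], [0.927, -0.375, 0.001], [0.002, 0.002, -1.0]]
force: [0.7, 2.9, 0.9]
opening: 0.006
```

```bash
python3 look.py 3
```

```text
7.95 [0.60393826 0.12505858 0.10259224] head 67.95469916608728 F [0.68539803 2.92582661 0.88491755]
unit 0.05159448277665166 0.012142730042935356 rad 0.053004118197417543 ang 76.75647938648888 lever if contact 95.35647938648887
```

View pics/l3.png

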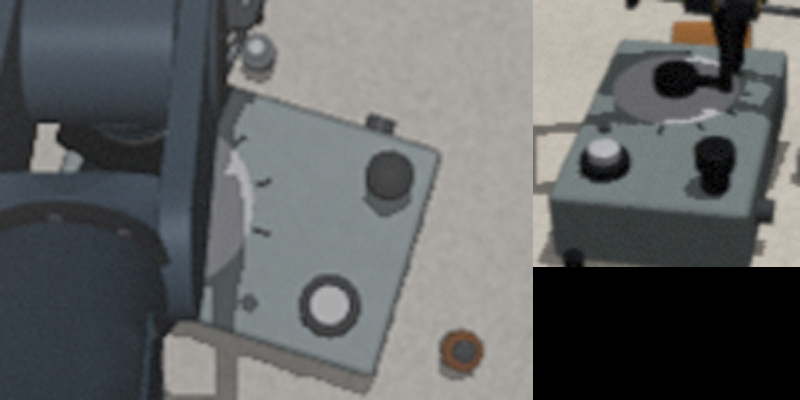

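>>> arm_command(
  commands=[
    {"translation": [-0.052, 0.016, 0], "dr": [0, 0, 0.25], "jaw": 1},
    {"translation": [-0.052, 0.016, 0], "dr": [0, 0, 0.25], "jaw": 1},
    {"translation": [-0.052, 0.016, 0], "dr": [0, 0, 0.25], "jaw": 1},
  ],
)

```text
time_s: 8.3
position: [0.603, 0.1206, 0.1024]
tcp_rot: [[0.447, 0.894, 0.001], [0.894, -0.447, -0.0], [0.0, 0.001, -1.0]]
force: [-0.2, 2.1, 0.0]
opening: 0.004
```

>>> arm_command(
  commands=[
    {"translation": [-0.052, 0.016, 0], "dr": [0, 0, 0.25], "jaw": 1},
    {"translation": [-0.052, 0.016, 0], "dr": [0, 0, 0.25], "jaw": 1},
  ],
)

```text
time_s: 8.47
position: [0.6021, 0.1175, 0.1021]
tcp_rot: [[0.494, 0.869, 0.0], [0.869, -0.494, -0.001], [-0.0, 0.0, -1.0]]
force: [0.7, 0.9, 0.4]
opening: 0.007
```

>>> arm_command(
  commands=[
    {"translation": [-0.052, 0.016, 0], "dr": [0, 0, 0.25], "jaw": 1},
    {"translation": [-0.052, 0.016, 0], "dr": [0, 0, 0.25], "jaw": 1},
  ],
)

```text
time_s: 8.63
position: [0.601, 0.1147, 0.1019]
tcp_rot: [[0.539, 0.842, -0.001], [0.842, -0.539, -0.001], [-0.001, -0.0, -1.0]]
force: [-0.6, 1.2, -0.0]
opening: 0.008
```

```bash
python3 look.py 4
```

```text
8.6333 [0.60100602 0.11473754 0.10189441] head 57.36247576893211 F [-0.5635658   1.17809024 -0.02841129]
unit 0.051639424962107716 0.0014133404881322687 rad 0.05165876248762205 ang 88.43223982009414 lever if contact 107.03223982009413
```

View pics/l4.png

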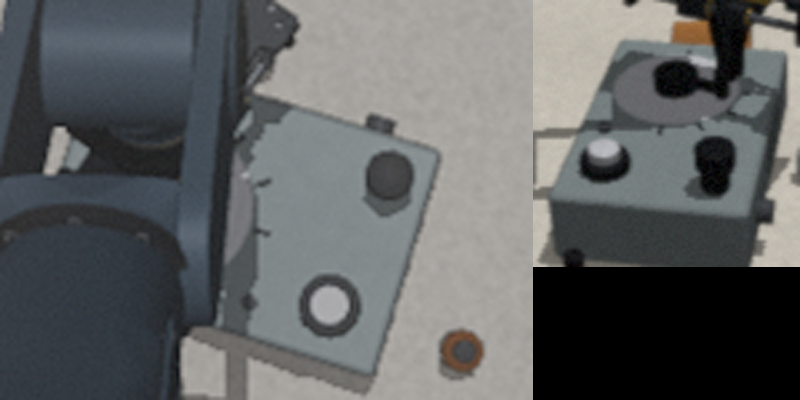

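>>> arm_command(
  commands=[
    {"translation": [-0.052, 0.016, 0], "dr": [0, 0, 0.25], "jaw": 1},
    {"translation": [-0.052, 0.016, 0], "dr": [0, 0, 0.25], "jaw": 1},
    {"translation": [0, 0, 0], "dr": [0, 0, 0], "jaw": 1},
  ],
)

```text
time_s: 8.98
position: [0.6003, 0.1123, 0.1019]
tcp_rot: [[0.582, 0.813, -0.001], [0.813, -0.582, -0.0], [-0.001, -0.0, -1.0]]
force: [0.3, 0.0, 0.2]
opening: 0.003
```

```bash
python3 look.py 5; python3 - <<'E'
from h import *
p,d=capture("side");p=p[:,:,::-1]
cv2.imwrite("pics/s5.png",cv2.resize(p[190:250,260:360],(800,480),interpolation=cv2.INTER_CUBIC))
p,d=capture("wrist");cv2.imwrite("pics/w5.png",p[:,:,::-1])
E
```

```text
8.9833 [0.60030129 0.11228558 0.10191318] head 54.397103592947786 F [0.27386666 0.02474024 0.18595617]
unit 0.05164229691440587 -0.001137879788997225 rad 0.051654831342381344 ang 91.26224366100463 lever if contact 109.86224366100464
```

View pics/s5.png

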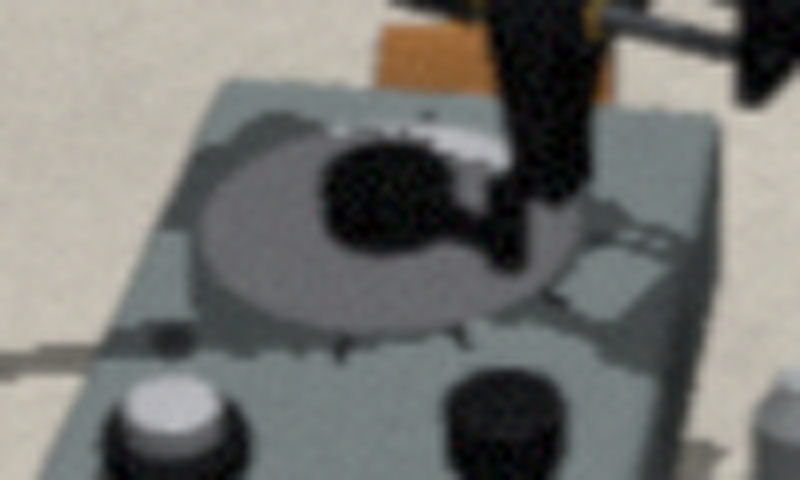

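Force is zero, and the lever at (510,240) points at the fifth mark, (553,298), so it has snapped in. I'll back off, rise, and look.

>>> arm_command(
  commands=[
    {"translation": [0.3, 0, 0], "dr": [0, 0, 0], "jaw": 1},
    {"translation": [0.5, 0, 0], "dr": [0, 0, 0], "jaw": 1},
    {"translation": [0, 0, -0.8], "dr": [0, 0, 0], "jaw": 1},
    {"translation": [0, 0, -0.9], "dr": [0, 0, 0], "jaw": 1},
    {"translation": [0, 0, -0.7], "dr": [0, 0, 0], "jaw": 1},
    {"translation": [0, 0, 0], "dr": [0, 0, 0], "jaw": 1},
  ],
)

```text
time_s: 9.68
position: [0.6158, 0.1303, 0.1661]
tcp_rot: [[0.58, 0.815, 0.009], [0.815, -0.58, 0.001], [0.006, 0.007, -1.0]]
force: [1.3, 1.5, 0.0]
opening: 0.001
```

```bash
python3 - <<'E'
from h import *
s=read_state();R=s["tcp_rot"];print(s["time_s"],s["position"],R,s["force"])
T=np.eye(4);T[:3,:3]=R;T[:3,3]=s["position"];np.save("w6T.npy",T@camera_model("wrist")["mount"])
p,d=capture("wrist");cv2.imwrite("pics/w6.png",p[:,:,::-1])
p,d=capture("side");p=p[:,:,::-1]
cv2.imwrite("pics/s6.png",cv2.resize(p[190:250,260:360],(800,480),interpolation=cv2.INTER_CUBIC))
E
```

```text
9.6833 [0.61582256 0.13028755 0.16610288] [[ 5.80045828e-01  8.14533848e-01  9.02483910e-03]
 [ 8.14563387e-01 -5.80074179e-01  6.60355443e-04]
 [ 5.77295799e-03  6.96826708e-03 -9.99959057e-01]] [1.25824445 1.48393162 0.01642373]
```

View pics/w6.png

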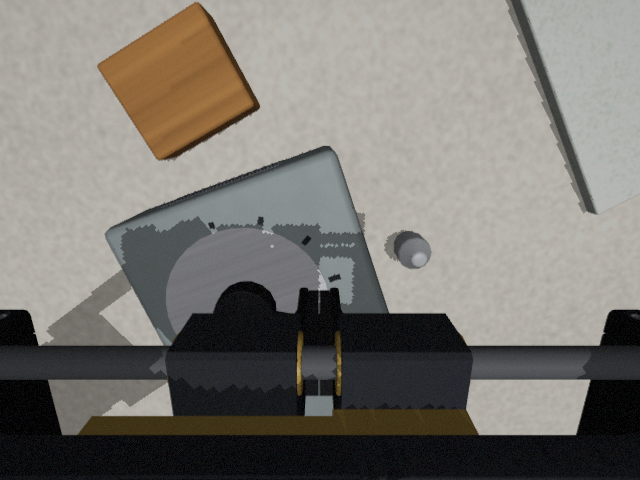

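View pics/s6.png

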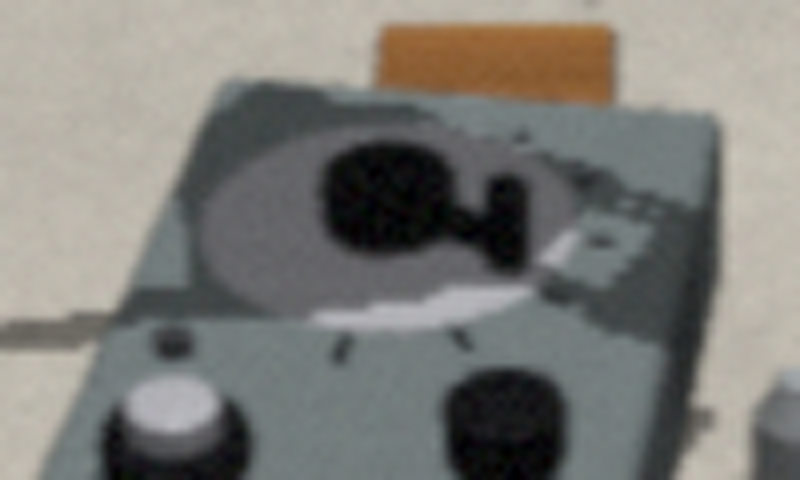

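```bash
python3 - <<'E'
from h import *
m=camera_model("side")
D=np.array([.551,.1277]);yaw=np.radians(-16.1)
for q,z in(((324,223.5),.080),((323.3,213.5),.109)):
    r=ray(m,q,z)[:2]-D;ux=r@[np.cos(yaw),np.sin(yaw)];uy=r@[-np.sin(yaw),np.cos(yaw)]
    print(np.hypot(ux,uy),np.degrees(np.arctan2(ux,uy)))
mt=camera_model("top");d=np.load("top0.npy");K=mt["intrinsics"];P=mt["pose"]
v,u=np.mgrid[268:286,314:334];dd=d[268:286,314:334]
pc=np.stack([(u-K[0,2])/K[0,0]*dd,(v-K[1,2])/K[1,1]*dd,dd],-1)@P[:3,:3].T+P[:3,3]
r=np.hypot(pc[...,0]-.4808,pc[...,1]-.0125)*1000
for a,b in((0,5),(5,10),(10,13),(14,17),(17,20),(20,23),(25,30)):
    k=(r>=a)&(r<b);print(a,b,np.median(pc[...,2][k]),k.sum())
E
```

```text
0.05322904178877438 122.9460326011461
0.05267563853438679 124.16372301287534
0 5 0.09664373833599182 14
5 10 0.09702123569619525 44
10 13 0.09697439396355068 40
14 17 0.08687585816468202 51
17 20 0.08656030269218418 63
20 23 0.0851260576362427 66
25 30 0.07474463137576004 33
```

>>> arm_command(
  commands=[
    {"translation": [-0.87, -0.21, 0], "dr": [0, 0, 0], "jaw": 1},
    {"translation": [-0.87, -0.21, 0], "dr": [0, 0, 0], "jaw": 1},
    {"translation": [-0.87, -0.21, 0], "dr": [0, 0, 0], "jaw": 1},
    {"translation": [-0.87, -0.21, 0], "dr": [0, 0, 0], "jaw": 1},
    {"translation": [-0.87, -0.21, 0], "dr": [0, 0, 0], "jaw": 1},
    {"translation": [-0.87, -0.21, 0], "dr": [0, 0, 0], "jaw": 1},
    {"translation": [-0.87, -0.21, 0], "dr": [0, 0, 0], "jaw": 1},
    {"translation": [-0.87, -0.21, 0], "dr": [0, 0, 0], "jaw": 1},
    {"translation": [0, 0, 0], "dr": [0, 0, 0], "jaw": 1},
    {"translation": [0, 0, 0], "dr": [0, 0, 0], "jaw": 1},
  ],
)

```text
time_s: 10.62
position: [0.476, 0.0116, 0.1612]
tcp_rot: [[0.582, 0.813, -0.002], [0.813, -0.582, 0.001], [-0.001, -0.002, -1.0]]
force: [0.2, -0.3, 0.1]
opening: 0.004
```

```bash
python3 - <<'E'
from h import *
s=read_state();R=s["tcp_rot"];print(s["time_s"],s["position"],R,s["force"])
p,d=capture("wrist");cv2.imwrite("pics/w7.png",p[:,:,::-1])
T=np.eye(4);T[:3,:3]=R;T[:3,3]=s["position"];np.save("w7T.npy",T@camera_model("wrist")["mount"])
p,d=capture("side");p=p[:,:,::-1]
cv2.imwrite("pics/s7.png",cv2.resize(p[190:265,260:360],(800,600),interpolation=cv2.INTER_CUBIC))
E
```

```text
10.6167 [0.47596566 0.01156732 0.16116095] [[ 5.82304185e-01  8.12967788e-01 -2.28273521e-03]
 [ 8.12970698e-01 -5.82304073e-01  7.82313819e-04]
 [-6.93250077e-04 -2.31134145e-03 -9.99997089e-01]] [ 0.15018592 -0.33326845  0.09627005]
```

View pics/w7.png

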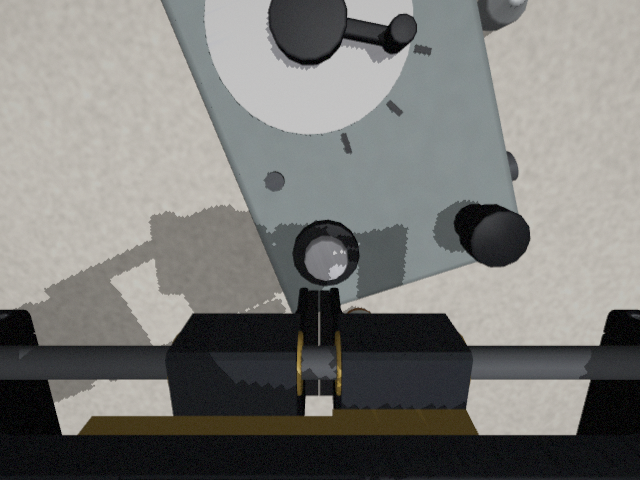

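View pics/s7.png

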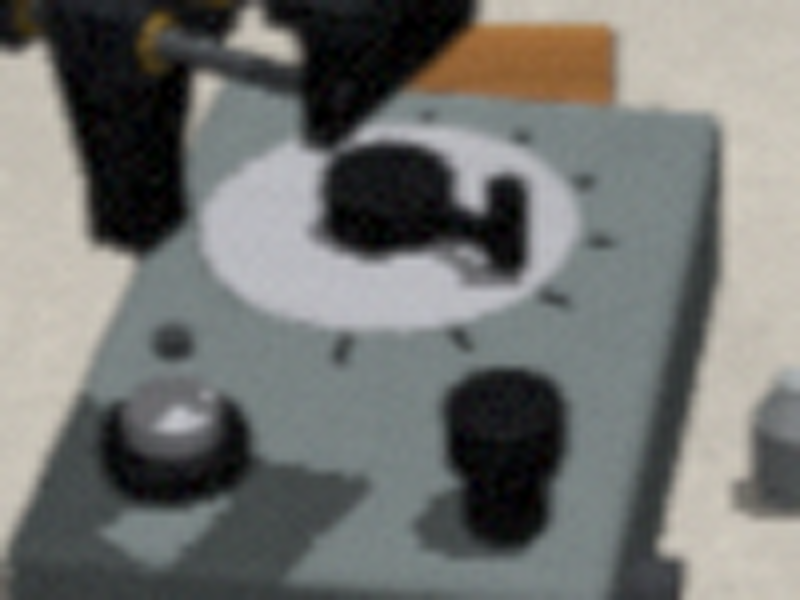

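Both views show all seven marks, with the lever on the fifth (two marks remain beyond it). The button in the wrist view is at (326,260). I'll compute the remaining offset.

```bash
python3 - <<'E'
from h import *
m=camera_model("wrist");P=np.load("w7T.npy");s=read_state();R=s["tcp_rot"];print(s["position"])
for q in((326,260),):
    X=ray(m,q,.097,P);print(X,R.T@(X-s["position"])*1000)
X=np.array([.481,.0127,.097]);print(R.T@(X-s["position"])*1000)
E
```

```text
[0.47777884 0.01192531 0.16162831]
[0.48073037 0.01335954 0.097     ] [ 2.85655599  1.55996794 64.62966289]
[ 2.47633587  2.16256184 64.62960078]
```

>>> arm_command(
  commands=[
    {"translation": [0.11, 0.075, 0.8], "dr": [0, 0, 0], "jaw": 1},
    {"translation": [0, 0, 0.8], "dr": [0, 0, 0], "jaw": 1},
    {"translation": [0, 0, 0.4], "dr": [0, 0, 0], "jaw": 1},
    {"translation": [0, 0, 0], "dr": [0, 0, 0], "jaw": 1},
    {"translation": [0, 0, 0], "dr": [0, 0, 0], "jaw": 1},
  ],
)

```text
time_s: 11.13
position: [0.4806, 0.0134, 0.1114]
tcp_rot: [[0.58, 0.815, -0.001], [0.815, -0.58, 0.0], [-0.0, -0.001, -1.0]]
force: [0.4, -0.3, 0.7]
opening: 0.002
```

```bash
python3 - <<'E'
from h import *
s=read_state();print(s["time_s"],s["position"],s["force"])
p,d=capture("side");p=p[:,:,::-1]
cv2.imwrite("pics/s8.png",cv2.resize(p[190:265,250:350],(800,600),interpolation=cv2.INTER_CUBIC))
E
```

```text
11.1333 [0.48056789 0.01340995 0.11142638] [ 0.35473071 -0.33781733  0.68584715]
```

View pics/s8.png

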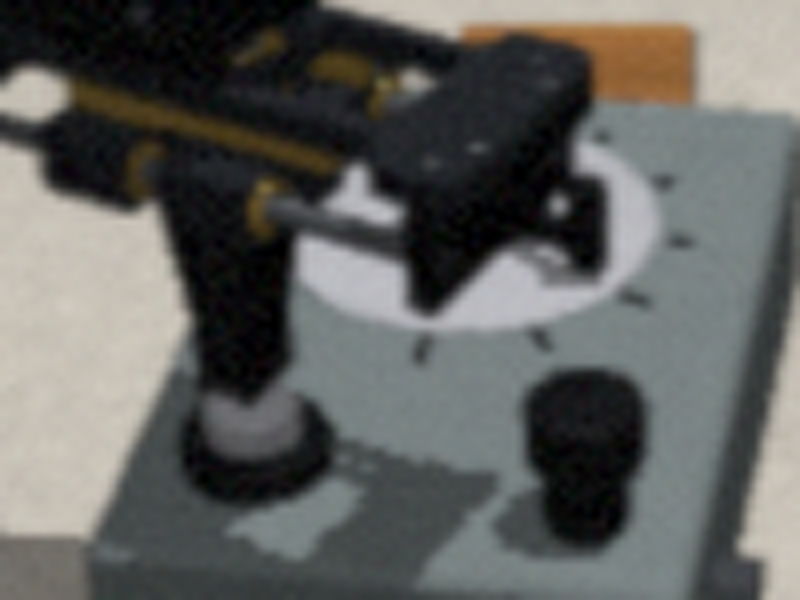

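The fingertips are centred just above the button. Before pressing I'll check how far the gripper's side parts clear the eyepiece and post.

```bash
python3 - <<'E'
from h import *
for n in("side",):
    p,d=capture(n);m=camera_model(n);K=m["intrinsics"];P=m["pose"]
    v,u=np.mgrid[:480,:640]
    pc=np.stack([(u-K[0,2])/K[0,0]*d,(v-K[1,2])/K[1,1]*d,d],-1)@P[:3,:3].T+P[:3,3]
    for q in((305,226),(304,222),(300,212),(322,207),(323,240),(322,215),(322,222),(280,230),(280,236)): print(q,pc[q[1],q[0]])
    s=read_state();t=(pc-s["position"])@s["tcp_rot"]
    # gripper pts: near tool, higher than .125
    k=(d>0)&(np.abs(t[...,0])<.13)&(np.abs(t[...,1])<.13)&(pc[...,2]>.122)&(np.hypot(t[...,0],t[...,1])>.03)
    print(k.sum(),"min z",np.sort(pc[...,2][k])[:5],pc[k][np.argsort(pc[...,2][k])[:5]])
E
```

```text
(305, 226) [ 0.53264434 -0.06064948  0.17761868]
(304, 222) [ 0.53098818 -0.06185434  0.1882624 ]
(300, 212) [ 0.52408833 -0.06312629  0.21334468]
(322, 207) [0.58975122 0.16994158 0.0757911 ]
(323, 240) [ 0.57132063 -0.03044538  0.11717529]
(322, 215) [0.5812824  0.08505497 0.10641879]
(322, 222) [0.5809745  0.085951   0.08582971]
(280, 230) [4.80796703e-01 2.21319570e-04 1.30724716e-01]
(280, 236) [0.47959149 0.00221989 0.11338265]
12657 min z [0.17194757 0.17206659 0.17243141 0.17247693 0.17252279] [[ 0.55120895 -0.03243822  0.17194757]
 [ 0.41474992  0.06312922  0.17206659]
 [ 0.56582468 -0.01196486  0.17243141]
 [ 0.55841415 -0.02274012  0.17247693]
 [ 0.57083016 -0.00485243  0.17252279]]
```

The gripper's lowest side part is at 0.172 m against 0.119 m for the eyepiece, so it's clear. Pressing.

>>> arm_command(
  commands=[
    {"translation": [0, 0, 0.1], "dr": [0, 0, 0], "jaw": 1},
    {"translation": [0, 0, 0.1], "dr": [0, 0, 0], "jaw": 1},
    {"translation": [0, 0, 0.1], "dr": [0, 0, 0], "jaw": 1},
    {"translation": [0, 0, 0.1], "dr": [0, 0, 0], "jaw": 1},
    {"translation": [0, 0, 0], "dr": [0, 0, 0], "jaw": 1},
  ],
)

```text
time_s: 11.65
position: [0.4806, 0.0128, 0.1021]
tcp_rot: [[0.581, 0.814, 0.001], [0.814, -0.581, -0.0], [0.001, 0.001, -1.0]]
force: [1.0, 1.3, 3.4]
opening: 0.006
```

>>> arm_command(
  commands=[
    {"translation": [0, 0, 0.06], "dr": [0, 0, 0], "jaw": 1},
    {"translation": [0, 0, 0.06], "dr": [0, 0, 0], "jaw": 1},
    {"translation": [0, 0, 0], "dr": [0, 0, 0], "jaw": 1},
  ],
)

```text
time_s: 11.9
position: [0.4806, 0.0128, 0.0994]
tcp_rot: [[0.581, 0.814, 0.001], [0.814, -0.581, -0.0], [0.001, 0.001, -1.0]]
force: [0.4, 0.9, 5.4]
opening: 0.003
```

>>> arm_command(
  commands=[
    {"translation": [0, 0, 0.04], "dr": [0, 0, 0], "jaw": 1},
    {"translation": [0, 0, 0], "dr": [0, 0, 0], "jaw": 1},
    {"translation": [0, 0, 0], "dr": [0, 0, 0], "jaw": 1},
  ],
)

```text
time_s: 12.15
position: [0.4806, 0.0128, 0.0992]
tcp_rot: [[0.581, 0.814, 0.002], [0.814, -0.581, -0.0], [0.001, 0.001, -1.0]]
force: [-1.0, 1.0, 12.1]
opening: 0.006
```

>>> arm_command(
  commands=[
    {"translation": [0, 0, 0.04], "dr": [0, 0, 0], "jaw": 1},
    {"translation": [0, 0, 0], "dr": [0, 0, 0], "jaw": 1},
    {"translation": [0, 0, 0], "dr": [0, 0, 0], "jaw": 1},
  ],
)

```text
time_s: 12.4
position: [0.4806, 0.0128, 0.0991]
tcp_rot: [[0.581, 0.814, 0.002], [0.814, -0.581, -0.0], [0.001, 0.002, -1.0]]
force: [-3.3, 1.9, 20.4]
opening: 0.001
```

The button is on its hard stop: force rose from 5 to 20 N with no further travel. Releasing and retreating.

>>> arm_command(
  commands=[
    {"translation": [0, 0, -0.2], "dr": [0, 0, 0], "jaw": 1},
    {"translation": [0, 0, -0.3], "dr": [0, 0, 0], "jaw": 1},
    {"translation": [0, 0, -0.8], "dr": [0, 0, 0], "jaw": 1},
    {"translation": [0, 0, -0.9], "dr": [0, 0, 0], "jaw": 1},
    {"translation": [0, 0, -0.9], "dr": [0, 0, 0], "jaw": 1},
    {"translation": [0, 0, -0.9], "dr": [0, 0, 0], "jaw": 1},
    {"translation": [-0.9, 0.9, -0.5], "dr": [0, 0, 0], "jaw": 1},
    {"translation": [-0.9, 0.9, 0], "dr": [0, 0, 0], "jaw": 1},
    {"translation": [-0.9, 0.9, 0], "dr": [0, 0, 0], "jaw": 1},
    {"translation": [-0.9, 0.9, 0], "dr": [0, 0, 0], "jaw": 1},
    {"translation": [-0.9, 0.9, 0], "dr": [0, 0, 0], "jaw": 1},
    {"translation": [0, 0, 0], "dr": [0, 0, 0], "jaw": 1},
  ],
)

```text
time_s: 13.4
position: [0.508, -0.1499, 0.2096]
tcp_rot: [[0.584, 0.812, 0.003], [0.812, -0.584, -0.004], [-0.002, 0.004, -1.0]]
force: [-0.0, -0.9, -0.2]
opening: 0.004
```

```bash
python3 - <<'E'
from h import *
s=read_state();print(s["time_s"],s["position"],s["force"])
p,d=capture("top");p=p[:,:,::-1]
cv2.imwrite("pics/top9.png",p);cv2.imwrite("pics/top9z.png",cv2.resize(p[185:305,225:385],(800,600),interpolation=cv2.INTER_CUBIC))
m=camera_model("top")
p0=cv2.imread("pics/top0.png");df=cv2.absdiff(p,p0).max(2);cv2.imwrite("pics/df9.png",cv2.convertScaleAbs(df,alpha=3))
p,d=capture("side");p=p[:,:,::-1];cv2.imwrite("pics/side9.png",p);cv2.imwrite("pics/s9.png",cv2.resize(p[180:300,240:400],(800,600),interpolation=cv2.INTER_CUBIC))
E
```

```text
13.4 [ 0.50803177 -0.14993952  0.20960567] [-0.03646351 -0.92855632 -0.22890056]
```

View pics/top9z.png

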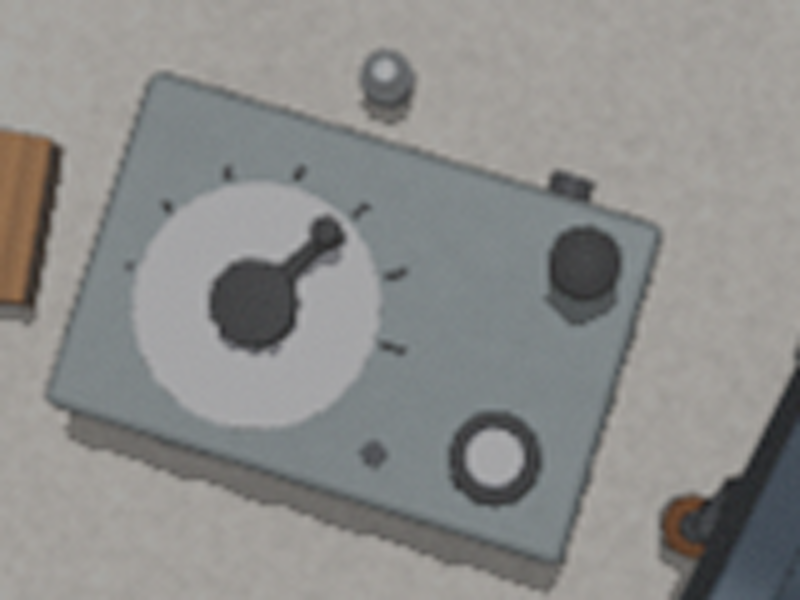

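View pics/df9.png

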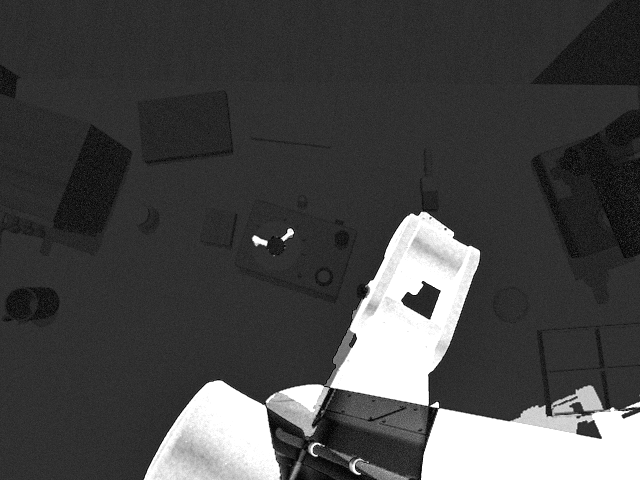

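View pics/s9.png

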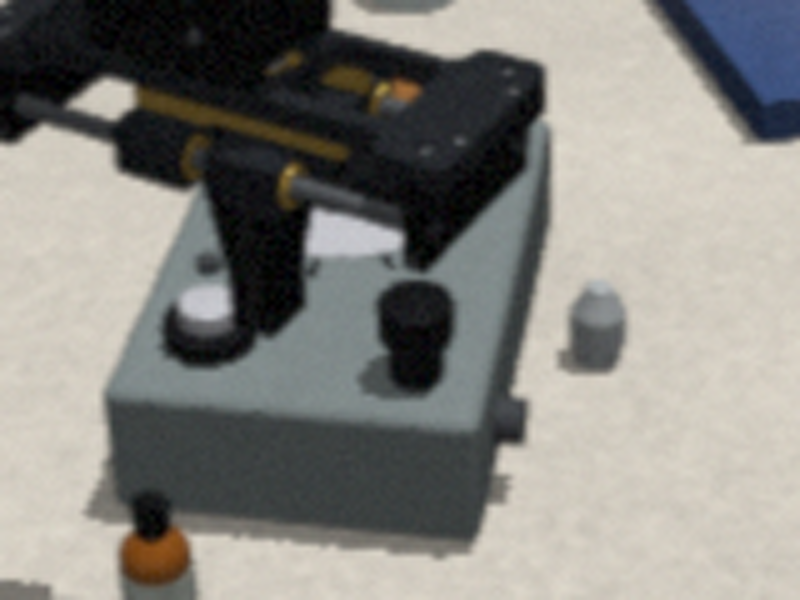

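The lever at (326,232) points at the fifth mark (361,210). The button stands up again, and in the difference picture only the lever and the arm have changed.

```bash
python3 -c "
from rig import *
print(hand_in())"
```

```text
the job is handed in; nothing more can be done
None
```

The brightness selector now rests on the fourth click, and after that I pressed the lamp button fully down and it sprang back. I handed the job in at about 13.5 s of the 58 s allowed.

- **Selector:** it started on its lowest stop. I pushed the post round with the closed fingertips, at about 3 N, until it snapped in and the force fell to zero. The side and wrist views before the press, and the top view at the end, all show the lever on the fifth mark. The side view measured its angle at 123–124° against the nominal 120°, a difference I put down to calibration.
- **Lamp button:** I pressed it onto its hard stop. The force rose from 5 to 20 N with no further travel, and the last pictures show the button standing up again.
- **Everything else:** comparing the top view before and after shows only the lever and the arm moved. In the last top view the arm hid part of the oil bottle. The side view shows the bottle still standing. The arm was clear of everything, with the measured force about 1 N or less.

No checks failed.

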